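Line up the wrench sockets by size on their strip

TASK

Put the four loose steel sockets away on the blue strip, one upright in the middle of each black pad, in order of size with the largest next to the carrying loop and the smallest at the far end from it. Leave them standing with their hexagon mouths up as they are now, and leave the oil bottle alone.

Things in the scene. Friction and masses are not known exactly. Their poses are not given: they have to be found in the camera images.
- socket_s_center (a point): The smallest of four loose steel sockets (socket-wrench heads): a plain upright cylinder 24 mm in diameter and 44 mm high with a dark hexagon mouth in its top, standing on the bench. This point is its centre, on its axis and 22 mm above its underside; z up its axis; its yaw means nothing.
- socket_m_center (a point): The second smallest of four loose steel sockets (socket-wrench heads): a plain upright cylinder 34 mm in diameter and 50 mm high with a dark hexagon mouth in its top, standing on the bench. This point is its centre, on its axis and 25 mm above its underside; z up its axis; its yaw means nothing.
- socket_l_center (a point): The second largest of four loose steel sockets (socket-wrench heads): a plain upright cylinder 44 mm in diameter and 56 mm high with a dark hexagon mouth in its top, standing on the bench. This point is its centre, on its axis and 28 mm above its underside; z up its axis; its yaw means nothing.
- socket_xl_center (a point): The largest of four loose steel sockets (socket-wrench heads): a plain upright cylinder 54 mm in diameter and 62 mm high with a dark hexagon mouth in its top, standing on the bench. This point is its centre, on its axis and 31 mm above its underside; z up its axis; its yaw means nothing.
- pad_a: One of four alike black rubber discs, 60 mm across and 3 mm thick, fixed in a straight row 80 mm apart on a blue strip 74 mm wide, 420 mm long and 10 mm thick, which is fixed to the bench. Origin at the centre of the disc's underside, 10 mm above the bench; its top is 13 mm above the bench. Its y axis runs along the row (either way round as regards the loop), x across it. Which of the four letters stands where in the row changes from start to start.
- pad_b: One of four alike black rubber discs, 60 mm across and 3 mm thick, fixed in a straight row 80 mm apart on a blue strip 74 mm wide, 420 mm long and 10 mm thick, which is fixed to the bench. Origin at the centre of the disc's underside, 10 mm above the bench; its top is 13 mm above the bench. Its y axis runs along the row (either way round as regards the loop), x across it. Which of the four letters stands where in the row changes from start to start.
- pad_c: One of four alike black rubber discs, 60 mm across and 3 mm thick, fixed in a straight row 80 mm apart on a blue strip 74 mm wide, 420 mm long and 10 mm thick, which is fixed to the bench. Origin at the centre of the disc's underside, 10 mm above the bench; its top is 13 mm above the bench. Its y axis runs along the row (either way round as regards the loop), x across it. Which of the four letters stands where in the row changes from start to start.
- pad_d: One of four alike black rubber discs, 60 mm across and 3 mm thick, fixed in a straight row 80 mm apart on a blue strip 74 mm wide, 420 mm long and 10 mm thick, which is fixed to the bench. Origin at the centre of the disc's underside, 10 mm above the bench; its top is 13 mm above the bench. Its y axis runs along the row (either way round as regards the loop), x across it. Which of the four letters stands where in the row changes from start to start.
- loop: Fixed steel carrying loop at one end of the blue strip: a wire arch on a steel foot plate, 64 mm wide across the strip, 10 mm thick along it, its top 51 mm above the bench; origin at the centre of its foot, 10 mm above the bench, in line with the pads and 65 mm from the centre of the nearest one. Which end it is at changes. The other end of the strip has only a flat blue lip, its top 14 mm above the bench, and no loop.
- oil_bottle: Loose yellow oil bottle with a red cap, a bystander standing on the bench off the strip's right-hand (-y) end: 48 mm in diameter, 125 mm high; origin at the centre of its underside, z up. Other bystanders, a screwdriver lying on the bench to the left and a tape measure 60 mm high beyond the strip, are outside the work area.
There are look-alikes about, which are no part of the job. What is shaped like the part that bears socket_l_center but purple is not meant. Leave any green look-alike of the part that bears socket_xl_center alone.

How it is judged:
By the outcome, as a careful person would: the job done as asked, in the order asked, and still so for the second after the job is handed in, with the robot touching nothing.
It also fails if it takes over 123 s, if anything falls off the work surface, if the arm or the gripper's body presses on something with over 40 N, if the wrist force passes 120 N, or if a joint passes its speed limit or range.

ROBOT

A 6-joint arm with a two-finger parallel gripper is mounted at the origin on the work surface. World frame = base frame: x ahead of the robot, y to its left, z up, the work surface at z = 0. Lengths are in mm, angles in rad, forces in N, time in s.
With the tool pointing down it reaches from about 400 to 925 mm from the base axis. Payload 12.5 kg.
Tool frame: the origin (TCP) lies at the very end of the fingers, on their centre line; the grasp point (between the pads) lies 19 mm behind it; y points along the fingers, z is the direction in which the jaws open and shut, and the axes are right-handed (so a half turn about y gives the same grasp; the last joint's range is limited). The gripper opens to 95 mm and grips with 3 to 60 N. Pads are 20 mm wide; open, the fingers measure 119 mm over their backs; the gripper's body (75 mm by 180 mm) begins 59 mm behind the grasp point.
Start: joints at [1.086, 0.491, 1.559, -0, 1.092, -0.106], TCP at [231.114, 580.718, 214.661] pointing down, gripper open.
Joint ranges: [-3.1, 3.1], [-0.84, 2.19], [0.05, 2.79], [-1.13, 4.28], [0.06, 2.93], [-2.69, 2.69]. Speed limits (rad/s): [2.22, 2.22, 2.79, 3.14, 3.14, 3.14].

INTERFACE

Orientations are given as [roll, pitch, yaw] about the fixed x, y, z axes, in that order (R = Rz(yaw) Ry(pitch) Rx(roll)).
In Python, from cell import env, optics gives the robot as it stands.
- The arm moves only by the tool drive_tool, never from a script. Its argument "steps" is a list of rows, each an object with "slide": the shift along the tool's x, y, z in m, a list of three; "dr": the turn, a rotation vector about the tool's x, y, z in rad, a list of three; "fingers": the finger opening in m, from 0 to 0.0951. A call has 1 to 5 rows; each row is the pose to reach, as a shift and turn from the pose commanded when the call began, along the tool's axes at that moment; what a row does not reach only later rows make up. A row lasts 1/12 s, in which the tool goes at most 41.7 mm and 7.16 degrees, less where a joint would pass 70% of its speed; a pose out of reach is approached as far as the arm can. A call with a gripper value outside its range is refused whole. The fingers move at their own pace and stop on an object; the grip force is fixed at half the most. Time passes only in rows, so rows that repeat a pose let the fingers close. It gives the time, the measured TCP pose, the force and the opening at its end, in the units of the state.
- env.state(): the state, without advancing time (a new reading comes with each control period).
- optics.read_camera(name): name is "scene" or "top" or "wrist"; returns the picture (480x640x3 uint8, red, green, blue); there is no depth.
- optics.camera_model(name): a dict with "mtx" (3x3 intrinsics, pixels), "R" (3x3) and "t" (3): a world point X has camera coordinates R X + t. Camera axes: x right, y down, z forward; pixel columns grow to the right and rows downward; lengths in mm; the calibration is good to about 2 mm. A picture is of the moment at which its call begins: read the wrist's pose just before it. camera_model takes no time and is no camera call; for the wrist camera it gives the pose at the moment of the call.
- env.job_done(): hands the job in, once; it reports no verdict.
The state is a dict: "t": time; "joints": joint angles; "qvel": joint speeds; "tau": joint torques, N m; "eef_pos": TCP position; "tcp_rot": TCP orientation; "ft_force": force on the tool from outside, world axes, zero at the start; "moment": the same for the moment, N m; "opening": opening from 0.0 (shut) to 1.0 (fully open).
Only numpy, scipy, OpenCV 4.12 (cv2) and the standard library are available. Lean on these libraries where they do the work, as an engineer would, in place of code of your own. Each camera call takes 0.05 s, during which the arm holds its last target.

## Working session

There is one attempt and no reset: what is moved stays moved. The work goes in short steps, Python scripts to look and compute and a tool call to move; the robot and the scene stay as the last step left them, time stands still between calls to the robot, and variables do not carry over. Pictures are saved under pics/ and viewed, and the job is handed in when it is done.

Besides the shell and the picture viewer there is one more tool, called after "Call:" in YAML: its name, and indented under it one key for each argument. drive_tool: Moves the arm, as the interface text tells. Its arguments: {"type":"object","properties":{"steps":{"type":"array","items":{"type":"object","properties":{"slide":{"type":"array","items":{"type":"number"}},"dr":{"type":"array","items":{"type":"number"}},"fingers":{"type":"number"}}}}},"required":["steps"]}

```bash
ls; mkdir -p pics
python3 - <<'E'
from cell import env, optics
import cv2
print(env.state())
for n in("scene","top","wrist"):
    m=optics.camera_model(n); print(n,m)
    cv2.imwrite(f"pics/{n}0.png",optics.read_camera(n)[:,:,::-1])
E
```

```text
pics
{'t': 0.0, 'joints': array([ 1.08640990e+00,  4.91564864e-01,  1.55947876e+00, -2.87762395e-05,
        1.09168331e+00, -1.05619310e-01]), 'qvel': array([-0.00132962, -0.00012265, -0.00031971, -0.00067676, -0.00016172,
        0.00036535]), 'tau': array([-1.58575054e-03, -6.12653804e+01, -2.58169234e+01,  6.91831182e-02,
        4.83678246e-02, -1.12982455e-04]), 'eef_pos': array([230.9868307 , 580.47542478, 214.04835844]), 'tcp_rot': array([-1.57192698e+00,  9.42002780e-05, -3.78753892e-01]), 'ft_force': array([ 0.36612854, -0.98481277, -0.00690084]), 'moment': array([-0.03246025, -0.02779076,  0.05470027]), 'opening': 1.0034300333822155}
scene {'mtx': array([[605.30521476,   0.        , 309.10520503],
       [  0.        , 605.30521476, 241.55674228],
       [  0.        ,   0.        ,   1.        ]]), 'R': array([[-0.72628482,  0.6872262 ,  0.01518233],
       [ 0.50719775,  0.5506706 , -0.66295726],
       [-0.46396206, -0.47379535, -0.74850329]]), 't': array([ 395.03534258, -217.26587102, 1427.73809415])}
top {'mtx': array([[612.11046685,   0.        , 321.0440669 ],
       [  0.        , 612.11046685, 240.07614822],
       [  0.        ,   0.        ,   1.        ]]), 'R': array([[ 1.26861005e-03, -9.99982366e-01, -5.80156871e-03],
       [-9.79508286e-01, -7.41570742e-05, -2.01403853e-01],
       [ 2.01399871e-01,  5.93818758e-03, -9.79491108e-01]]), 't': array([ -22.34161882,  556.22734827, 1079.27746479])}
wrist {'mtx': array([[365.77347319,   0.        , 327.25890603],
       [  0.        , 365.77347319, 239.05215077],
       [  0.        ,   0.        ,   1.        ]]), 'R': array([[ 0.37040182,  0.92886954, -0.00196709],
       [ 0.89016954, -0.35436305,  0.28640009],
       [ 0.26533125, -0.10783416, -0.95810809]]), 't': array([-623.58315306,  -33.17236454,  393.21300589])}
```

View pics/top0.png

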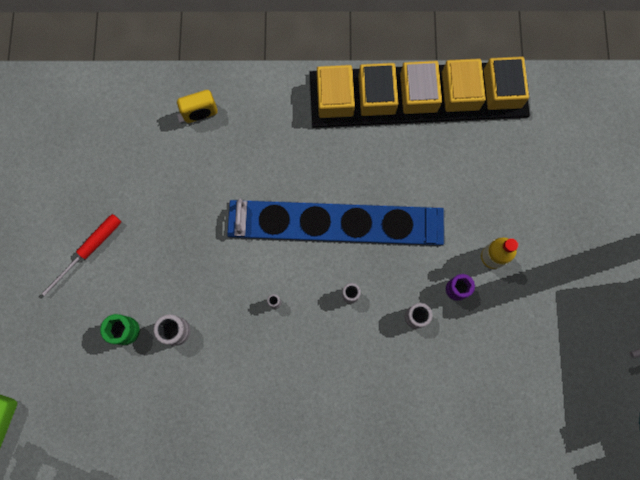

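View pics/scene0.png

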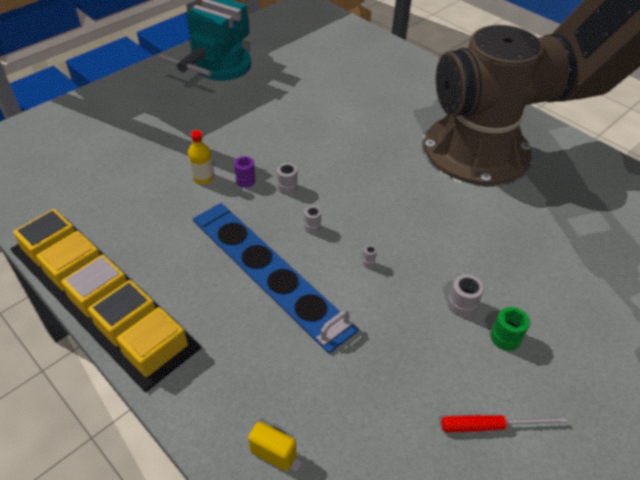

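The top view shows steel sockets at (273,300) S, (351,292) M, (420,315) L and (171,330) XL. The look-alikes are purple at (461,288) and green at (120,330), and neither is meant. The loop is at the left end, (240,217). Next I'll measure positions and confirm with an enlarged crop.

```bash
cat > h.py <<'E'
import numpy as np, cv2
from cell import env, optics
def ray(m,uv,z):
    uv=np.atleast_2d(uv).astype(float)
    d=np.c_[uv,np.ones(len(uv))]@np.linalg.inv(m['mtx']).T@m['R']
    c=-m['R'].T@m['t']
    return c+d*((z-c[2])/d[:,2])[:,None]
def proj(m,X):
    x=(np.atleast_2d(X)@m['R'].T+m['t'])@m['mtx'].T
    return x[:,:2]/x[:,2:]
def blobs(mask,amin,amax):
    n,l,s,c=cv2.connectedComponentsWithStats(mask.astype(np.uint8))
    return [(c[i],s[i]) for i in range(1,n) if amin<s[i][4]<amax]
E
python3 - <<'E'
from h import *
for n,pts in (("top",dict(S=(273,300,44),M=(351,292,50),L=(420,315,56),XL=(171,330,62))),("scene",dict(S=(370,249,44),M=(313,211,50),L=(287,170,56),XL=(468,285,62)))):
    m=optics.camera_model(n); im=cv2.imread(f"pics/{n}0.png").astype(int)
    mx=im.max(2)
    for k,(u,v,h) in pts.items():
        r=16
        sub=mx[v-r:v+r+1,u-r:u+r+1]<60
        for c,s in blobs(sub,8,900):
            if abs(c[0]-r)<9 and abs(c[1]-r)<9:
                p=c+[u-r,v-r]; print(n,k,p.round(1),s[4],ray(m,p,h).round(1)[0])
    for c,s in blobs(mx<45,250,1200): print(n,'dark',c.round(1),s, ray(m,c,13).round(1)[0])
    a=cv2.imread(f"pics/{n}0.png")
    cv2.imwrite(f"pics/{n}crop.png",cv2.resize(a[190:360,90:490] if n=="top" else a[140:360,180:540],None,fx=2,fy=2,interpolation=2))
E
```

```text
top S [273. 300.] 47 [446.2  66.4  44. ]
top M [351.2 291.4] 110 [461.5 -77.3  50. ]
top M [346.2 300.5] 29 [444.7 -68.1  50. ]
top L [420.  314.4] 198 [ 419.  -201.1   56. ]
top XL [167.9 328.7] 308 [392.6 252.8  62. ]
top dark [273.7 219.1] [259 205  30  29 688] [606.7  70.4  13. ]
top dark [314.8 220.7] [300 207  30  29 688] [603.5  -9.5  13. ]
top dark [355.9 222.2] [341 208  31  30 695] [600.5 -89.3  13. ]
top dark [397.1 223.9] [382 210  31  29 698] [ 597.3 -169.    13. ]
top dark [168.1 328.6] [159 319  19  20 284] [395.8 264.8  13. ]
scene S [370.1 249.2] 17 [445.1  64.2  44. ]
scene M [312.5 211.1] 37 [460. -80.  50.]
scene L [287.  168.9] 62 [ 417.4 -203.5   56. ]
scene XL [468.4 285.5] 197 [391.3 251.2  62. ]
scene dark [401.6  17.5] [393   0  17  38 368] [-319.5 -510.8   13. ]
scene dark [522.3 150.9] [513 129  18  42 295] [-59.9  82.6  13. ]
scene dark [231.9 233.5] [219 224  27  20 427] [ 597.8 -169.9   13. ]
scene dark [256.3 256.5] [243 246  28  22 479] [600.8 -90.2  13. ]
scene dark [ 44.5 313. ] [ 14 268  53  73 660] [ 965.5 -246.1   13. ]
scene dark [282.4 281.2] [268 270  29  23 519] [604.  -10.2  13. ]
scene dark [310.4 307.6] [296 296  30  25 587] [607.   69.8  13. ]
```

View pics/topcrop.png

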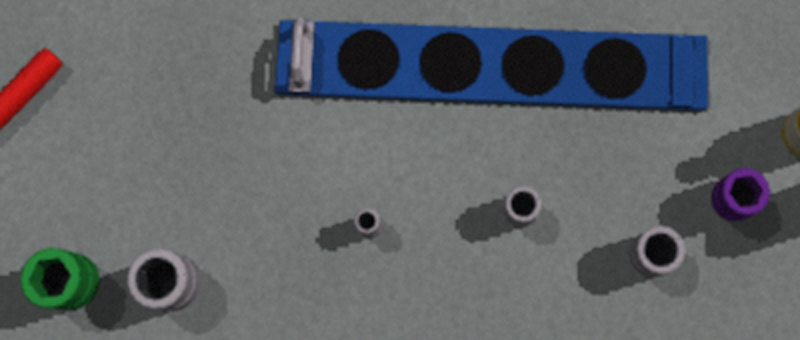

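View pics/wrist0.png

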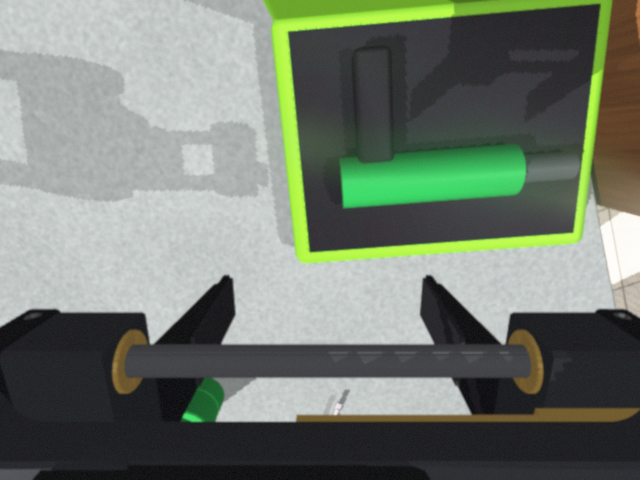

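The crop confirms four grey steel sockets, the loop on the left, and the green and purple look-alikes left out. Both views agree within about 2 mm, and the pad spacing comes out at 80 mm as it should. Targets: XL to (606.8,70.1), L to (603.7,-9.8), M to (600.6,-89.8), S to (597.6,-169.5). I'll use yaw -π/2, so the jaws open along x and stay clear of the neighbours.

```bash
cat > go.py <<'E'
import sys
from h import *
from scipy.spatial.transform import Rotation as Ro
s=env.state()
R=Ro.from_euler('xyz',s['tcp_rot'])
print('t',round(s['t'],2),'pos',s['eef_pos'].round(1),'rot',s['tcp_rot'].round(3),'op',round(s['opening']*95.1,1),'F',s['ft_force'].round(1))
for a in sys.argv[1:]:
    x,y,z=map(float,a.split(','))
    print(a,'slide',(R.inv().apply(np.array([x,y,z])-s['eef_pos'])/1000).round(4),'dr',(R.inv()*Ro.from_euler('xyz',[-np.pi/2,0,-np.pi/2])).as_rotvec().round(3))
E
python3 go.py 392,251.8,150 392,251.8,16
python3 - <<'E'
from h import *
m=optics.camera_model("top")
for n,u,v,z in(("green",119,329,62),("purple",461,287,56),("bottle",510,244,125)):print(n,ray(m,(u,v),z).round(0))
E
```

```text
t 0.15 pos [231.  580.6 214.2] rot [-1.572  0.    -0.379] op 95.4 F [0.1 0.3 0.5]
392,251.8,150 slide [ 0.2711  0.0644 -0.2459] dr [1.000e-03 1.192e+00 0.000e+00]
392,251.8,16 slide [ 0.2712  0.1984 -0.2458] dr [1.000e-03 1.192e+00 0.000e+00]
green [[392. 341.  62.]]
purple [[ 469. -278.   56.]]
bottle [[ 535. -350.  125.]]
```

Call:
drive_tool:
  steps:
    - {"slide": [0.271, 0.064, -0.246], "dr": [0, 1.192, 0], "fingers": 0.095}
    - {"slide": [0.271, 0.064, -0.246], "dr": [0, 1.192, 0], "fingers": 0.095}
    - {"slide": [0.271, 0.064, -0.246], "dr": [0, 1.192, 0], "fingers": 0.095}
    - {"slide": [0.271, 0.064, -0.246], "dr": [0, 1.192, 0], "fingers": 0.095}
    - {"slide": [0.271, 0.064, -0.246], "dr": [0, 1.192, 0], "fingers": 0.095}

```text
t: 0.57
eef_pos: [321.5, 394.6, 178.4]
tcp_rot: [-1.571, -0.0, -1.009]
ft_force: [1.4, 0.8, -0.4]
opening: 0.995
```

```bash
python3 go.py 392,251.8,150
```

```text
t 0.57 pos [321.5 394.6 178.4] rot [-1.571 -0.    -1.009] op 94.7 F [ 1.4  0.8 -0.4]
392,251.8,150 slide [ 0.1584  0.0284 -0.0164] dr [-0.     0.561 -0.   ]
```

Call:
drive_tool:
  steps:
    - {"slide": [0.158, 0.028, -0.016], "dr": [0, 0.561, 0], "fingers": 0.095}
    - {"slide": [0.158, 0.028, -0.016], "dr": [0, 0.561, 0], "fingers": 0.095}
    - {"slide": [0.158, 0.028, -0.016], "dr": [0, 0.561, 0], "fingers": 0.095}
    - {"slide": [0.158, 0.028, -0.016], "dr": [0, 0.561, 0], "fingers": 0.095}
    - {"slide": [0.158, 0.028, -0.016], "dr": [0, 0.561, 0], "fingers": 0.095}

```text
t: 0.98
eef_pos: [394.3, 250.1, 149.8]
tcp_rot: [-1.572, -0.001, -1.576]
ft_force: [1.0, 1.1, 0.4]
opening: 0.999
```

```bash
python3 -c "
from h import *
cv2.imwrite('pics/w1.png',optics.read_camera('wrist')[:,:,::-1])"; python3 go.py 392,251.8,150 392,251.8,16
```

```text
t 1.03 pos [393.7 252.  150.2] rot [-1.572e+00 -1.000e-03 -1.578e+00] op 95.2 F [-0.6  0.1  0.6]
392,251.8,150 slide [ 0.0002  0.0002 -0.0017] dr [ 0.001 -0.007  0.001]
392,251.8,16 slide [ 1.000e-04  1.342e-01 -1.500e-03] dr [ 0.001 -0.007  0.001]
```

View pics/w1.png

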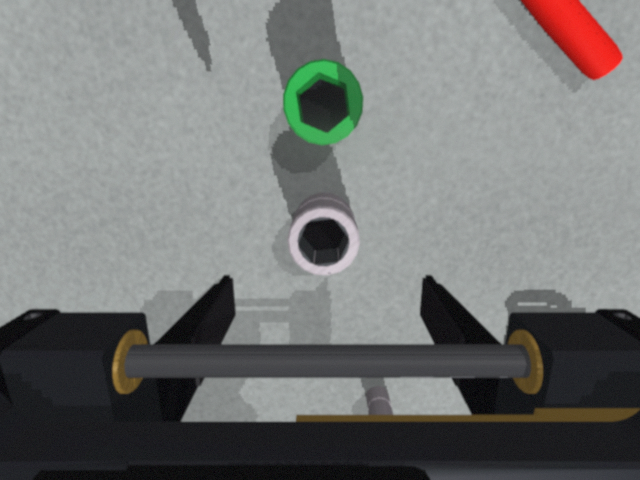

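The wrist view shows the steel XL socket's rim at (324,240), centred between the fingers, with the green one above it at (323,102). I'll refine from the rim.

```bash
cat > rim.py <<'E'
# rim.py h u v r : take wrist picture, fit bright rim near (u,v) or near predicted world point
import sys
from h import *
h,x,y,dia=map(float,sys.argv[1:5])
m=optics.camera_model('wrist'); im=optics.read_camera('wrist')
g=im.min(2).astype(int)
u,v=proj(m,[x,y,h])[0]
rr=dia/2*np.linalg.norm(proj(m,[x+10,y,h])[0]-[u,v])/10
yy,xx=np.mgrid[:480,:640]
reg=(np.hypot(xx-u,yy-v)<rr*1.5)&(im.max(2)-im.min(2)<40)
for th in (175,190,200,210):
    mk=(reg&(g>th)).astype(np.uint8)
    cs,_=cv2.findContours(mk,cv2.RETR_EXTERNAL,cv2.CHAIN_APPROX_NONE)
    if not cs: print(th,'none'); continue
    c=max(cs,key=lambda c:cv2.boundingRect(c)[2]*cv2.boundingRect(c)[3]); 
    if len(c)<8: continue
    (e,ax,_)=cv2.fitEllipse(cv2.convexHull(c)) if len(cv2.convexHull(c))>=5 else (c.mean((0,1)),(0,0),0)
    print(th,'px',np.round(e,1),'ax',np.round(ax,1),'exp',round(2*rr,1),'xy',ray(m,e,h)[0].round(1))
print('expected px',u.round(1),v.round(1),'colour up',im[int(v)-int(rr*.85),int(u)])
E
python3 rim.py 62 392 252 54
```

```text
175 px [324.7 244.2] ax [65.7 69.2] exp 72.8 xy [392.1 250.6  62. ]
190 px [324.9 244.9] ax [62.1 66.6] exp 72.8 xy [392.2 250.   62. ]
200 px [334.8 256.3] ax [31.1 46.2] exp 72.8 xy [399.5 241.   62. ]
210 none
expected px 324.6 242.3 colour up [198 189 197]
```

Call:
drive_tool:
  steps:
    - {"slide": [0.0005, 0.06, -0.0016], "dr": [0, -0.006, 0], "fingers": 0.095}
    - {"slide": [0.0005, 0.1, -0.0016], "dr": [0, -0.006, 0], "fingers": 0.095}
    - {"slide": [0.0005, 0.12, -0.0016], "dr": [0, -0.006, 0], "fingers": 0.095}
    - {"slide": [0.0005, 0.132, -0.0016], "dr": [0, -0.006, 0], "fingers": 0.095}
    - {"slide": [0.0005, 0.132, -0.0016], "dr": [0, -0.006, 0], "fingers": 0.095}

```text
t: 1.5
eef_pos: [389.4, 254.3, 16.1]
tcp_rot: [-1.575, -0.002, -1.555]
ft_force: [-0.3, 0.4, -0.3]
opening: 0.996
```

```bash
python3 go.py 392,251.5,17
```

```text
t 1.5 pos [389.4 254.3  16.1] rot [-1.575 -0.002 -1.555] op 94.8 F [-0.3  0.4 -0.3]
392,251.5,17 slide [ 0.0029 -0.0009  0.0026] dr [0.005 0.016 0.002]
```

Call:
drive_tool:
  steps:
    - {"slide": [0, 0, 0], "dr": [0, 0, 0], "fingers": 0.095}
    - {"slide": [0, 0, 0], "dr": [0, 0, 0], "fingers": 0.095}
    - {"slide": [0, 0, 0], "dr": [0, 0, 0], "fingers": 0.095}

```text
t: 1.75
eef_pos: [391.6, 254.7, 20.1]
tcp_rot: [-1.568, 0.001, -1.557]
ft_force: [0.4, -0.3, 0.4]
opening: 1.002
```

```bash
python3 go.py 392,251.5,17
```

```text
t 1.75 pos [391.6 254.7  20.1] rot [-1.568e+00  1.000e-03 -1.557e+00] op 95.3 F [ 0.4 -0.3  0.4]
392,251.5,17 slide [0.0032 0.0031 0.0004] dr [-0.002  0.013 -0.001]
```

Call:
drive_tool:
  steps:
    - {"slide": [0.003, 0.003, 0], "dr": [0, 0.013, 0], "fingers": 0.095}
    - {"slide": [0.003, 0.003, 0], "dr": [0, 0.013, 0], "fingers": 0.095}
    - {"slide": [0.003, 0.003, 0], "dr": [0, 0.013, 0], "fingers": 0.095}

```text
t: 2.0
eef_pos: [391.3, 250.9, 16.2]
tcp_rot: [-1.57, 0.0, -1.572]
ft_force: [-0.8, 0.2, 0.0]
opening: 0.997
```

Call:
drive_tool:
  steps:
    - {"slide": [0, 0, 0], "dr": [0, 0, 0], "fingers": 0.04}
    - {"slide": [0, 0, 0], "dr": [0, 0, 0], "fingers": 0.04}
    - {"slide": [0, 0, 0], "dr": [0, 0, 0], "fingers": 0.04}
    - {"slide": [0, 0, 0], "dr": [0, 0, 0], "fingers": 0.04}
    - {"slide": [0, 0, 0], "dr": [0, 0, 0], "fingers": 0.04}

```text
t: 2.42
eef_pos: [391.1, 251.0, 15.8]
tcp_rot: [-1.571, 0.0, -1.572]
ft_force: [0.9, 0.0, -0.6]
opening: 0.703
```

```bash
python3 go.py 392,251.5,150
```

```text
t 2.42 pos [391.1 251.   15.8] rot [-1.571  0.    -1.572] op 66.8 F [ 0.9  0.  -0.6]
392,251.5,150 slide [-0.0005 -0.1342  0.0009] dr [-0.    -0.001 -0.   ]
```

Call:
drive_tool:
  steps:
    - {"slide": [0, 0, 0], "dr": [0, 0, 0], "fingers": 0.04}
    - {"slide": [0, 0, 0], "dr": [0, 0, 0], "fingers": 0.04}
    - {"slide": [0, 0, 0], "dr": [0, 0, 0], "fingers": 0.04}
    - {"slide": [0, 0, 0], "dr": [0, 0, 0], "fingers": 0.04}
    - {"slide": [0, 0, 0], "dr": [0, 0, 0], "fingers": 0.04}

```text
t: 2.83
eef_pos: [391.1, 251.0, 15.8]
tcp_rot: [-1.571, 0.0, -1.572]
ft_force: [0.3, -0.1, -0.7]
opening: 0.564
```

Call:
drive_tool:
  steps:
    - {"slide": [0, -0.02, 0], "dr": [0, 0, 0], "fingers": 0.04}
    - {"slide": [0, -0.05, 0], "dr": [0, 0, 0], "fingers": 0.04}
    - {"slide": [0, -0.09, 0], "dr": [0, 0, 0], "fingers": 0.04}
    - {"slide": [0, -0.11, 0], "dr": [0, 0, 0], "fingers": 0.04}

```text
t: 3.17
eef_pos: [391.3, 251.2, 128.6]
tcp_rot: [-1.569, 0.001, -1.572]
ft_force: [0.5, 1.3, -5.4]
opening: 0.561
```

```bash
python3 go.py 606.8,70.1,130
```

```text
t 3.17 pos [391.3 251.2 128.6] rot [-1.569e+00  1.000e-03 -1.572e+00] op 53.4 F [ 0.5  1.3 -5.4]
606.8,70.1,130 slide [ 0.1809 -0.0013  0.2157] dr [-0.002 -0.001 -0.001]
```

Gripped at about 54 mm, and the weight shows in the force reading. Moving it to the pad next to the loop.

Call:
drive_tool:
  steps:
    - {"slide": [0.03, 0, 0.036], "dr": [0, 0, 0], "fingers": 0.04}
    - {"slide": [0.06, 0, 0.072], "dr": [0, 0, 0], "fingers": 0.04}
    - {"slide": [0.086, 0, 0.1027], "dr": [0, 0, 0], "fingers": 0.04}
    - {"slide": [0.112, 0, 0.1335], "dr": [0, 0, 0], "fingers": 0.04}
    - {"slide": [0.138, 0, 0.1645], "dr": [0, 0, 0], "fingers": 0.04}

```text
t: 3.58
eef_pos: [551.3, 115.3, 125.4]
tcp_rot: [-1.572, 0.0, -1.572]
ft_force: [1.6, 0.5, -5.1]
opening: 0.565
```

Call:
drive_tool:
  steps:
    - {"slide": [0.02, 0, 0.025], "dr": [0, 0, 0], "fingers": 0.04}
    - {"slide": [0.036, 0, 0.045], "dr": [0, 0, 0], "fingers": 0.04}
    - {"slide": [0.043, 0, 0.051], "dr": [0, 0, 0], "fingers": 0.04}
    - {"slide": [0.043, 0, 0.051], "dr": [0, 0, 0], "fingers": 0.04}
    - {"slide": [0.043, 0, 0.051], "dr": [0, 0, 0], "fingers": 0.04}

```text
t: 4.0
eef_pos: [600.6, 73.9, 124.9]
tcp_rot: [-1.573, 0.0, -1.573]
ft_force: [-0.5, 0.2, -5.3]
opening: 0.565
```

```bash
python3 go.py 606.8,70.1,60; python3 -c "
from h import *
cv2.imwrite('pics/w2.png',optics.read_camera('wrist')[:,:,::-1])"
```

```text
t 4.0 pos [600.6  73.9 124.9] rot [-1.573  0.    -1.573] op 53.7 F [-0.5  0.2 -5.3]
606.8,70.1,60 slide [0.0038 0.0649 0.0064] dr [ 0.002 -0.002 -0.   ]
```

View pics/w2.png

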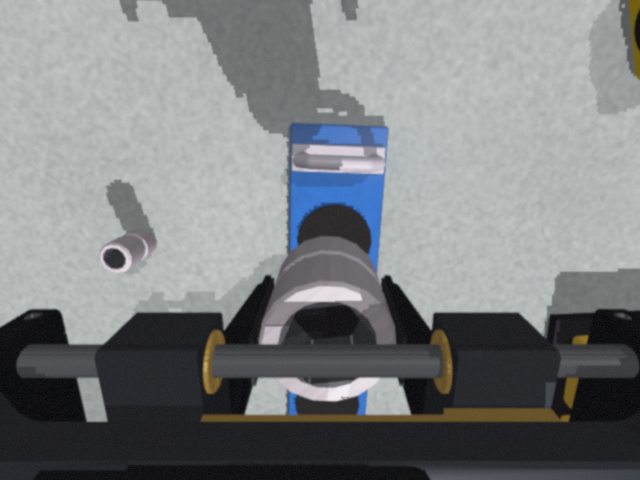

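The wrist view shows the held socket in front of the loop-end pad (334,230), with the loop at (338,158). Descending in stages.

Call:
drive_tool:
  steps:
    - {"slide": [0.004, 0.03, 0.0064], "dr": [0, 0, 0], "fingers": 0.04}
    - {"slide": [0.004, 0.06, 0.0064], "dr": [0, 0, 0], "fingers": 0.04}
    - {"slide": [0.004, 0.08, 0.0064], "dr": [0, 0, 0], "fingers": 0.04}
    - {"slide": [0.004, 0.08, 0.0064], "dr": [0, 0, 0], "fingers": 0.04}
    - {"slide": [0.004, 0.08, 0.0064], "dr": [0, 0, 0], "fingers": 0.04}

```text
t: 4.47
eef_pos: [607.0, 70.8, 45.5]
tcp_rot: [-1.573, 0.0, -1.571]
ft_force: [0.2, 0.5, -3.6]
opening: 0.563
```

```bash
python3 go.py 606.8,70.1,29.5
```

```text
t 4.47 pos [607.   70.8  45.5] rot [-1.573  0.    -1.571] op 53.5 F [ 0.2  0.5 -3.6]
606.8,70.1,29.5 slide [ 0.0007  0.016  -0.0001] dr [ 0.002  0.    -0.   ]
```

Call:
drive_tool:
  steps:
    - {"slide": [0.001, 0.008, 0], "dr": [0, 0, 0], "fingers": 0.04}
    - {"slide": [0.001, 0.012, 0], "dr": [0, 0, 0], "fingers": 0.04}
    - {"slide": [0.001, 0.015, 0], "dr": [0, 0, 0], "fingers": 0.04}
    - {"slide": [0.001, 0.016, 0], "dr": [0, 0, 0], "fingers": 0.04}
    - {"slide": [0.001, 0.016, 0], "dr": [0, 0, 0], "fingers": 0.04}

```text
t: 4.88
eef_pos: [608.0, 68.9, 29.9]
tcp_rot: [-1.571, 0.0, -1.572]
ft_force: [-0.8, -0.7, -5.3]
opening: 0.565
```

```bash
python3 go.py 606.8,70.1,29
```

```text
t 4.88 pos [608.   68.9  29.9] rot [-1.571  0.    -1.572] op 53.8 F [-0.8 -0.7 -5.3]
606.8,70.1,29 slide [-0.0012  0.0009 -0.0012] dr [-0.    -0.001 -0.   ]
```

Call:
drive_tool:
  steps:
    - {"slide": [-0.001, 0.0, -0.001], "dr": [0, 0, 0], "fingers": 0.04}
    - {"slide": [-0.001, 0.001, -0.001], "dr": [0, 0, 0], "fingers": 0.04}
    - {"slide": [-0.001, 0.001, -0.001], "dr": [0, 0, 0], "fingers": 0.04}

```text
t: 5.13
eef_pos: [606.9, 69.9, 28.8]
tcp_rot: [-1.571, 0.0, -1.572]
ft_force: [-0.1, -0.0, -4.8]
opening: 0.565
```

Call:
drive_tool:
  steps:
    - {"slide": [0, 0, 0], "dr": [0, 0, 0], "fingers": 0.08}
    - {"slide": [0, 0, 0], "dr": [0, 0, 0], "fingers": 0.08}
    - {"slide": [0, 0, 0], "dr": [0, 0, 0], "fingers": 0.08}
    - {"slide": [0, 0, 0], "dr": [0, 0, 0], "fingers": 0.08}
    - {"slide": [0, 0, 0], "dr": [0, 0, 0], "fingers": 0.08}

```text
t: 5.55
eef_pos: [607.1, 69.9, 29.0]
tcp_rot: [-1.57, 0.0, -1.572]
ft_force: [-0.1, -0.1, 0.1]
opening: 0.826
```

```bash
python3 go.py 606.8,70.1,160 446,65.5,140
```

```text
t 5.55 pos [607.1  69.9  29. ] rot [-1.57   0.    -1.572] op 78.5 F [-0.1 -0.1  0.1]
606.8,70.1,160 slide [-0.0002 -0.131  -0.0002] dr [-0.    -0.001 -0.   ]
446,65.5,140 slide [ 0.0045 -0.1111 -0.161 ] dr [-0.    -0.001 -0.   ]
```

Placed and released cleanly. Going up, then over to S.

Call:
drive_tool:
  steps:
    - {"slide": [0, -0.03, 0], "dr": [0, 0, 0], "fingers": 0.08}
    - {"slide": [0, -0.07, 0], "dr": [0, 0, 0], "fingers": 0.08}
    - {"slide": [0, -0.11, 0], "dr": [0, 0, 0], "fingers": 0.08}
    - {"slide": [0.002, -0.115, -0.04], "dr": [0, 0, 0], "fingers": 0.06}
    - {"slide": [0.003, -0.115, -0.08], "dr": [0, 0, 0], "fingers": 0.06}

```text
t: 5.97
eef_pos: [528.1, 66.8, 146.3]
tcp_rot: [-1.564, 0.0, -1.572]
ft_force: [0.1, -0.1, -0.6]
opening: 0.749
```

Call:
drive_tool:
  steps:
    - {"slide": [0.001, 0, -0.035], "dr": [0, 0, 0], "fingers": 0.06}
    - {"slide": [0.002, 0, -0.07], "dr": [0, 0, 0], "fingers": 0.06}
    - {"slide": [0.002, 0, -0.081], "dr": [0, 0, 0], "fingers": 0.06}
    - {"slide": [0.002, 0, -0.081], "dr": [0, 0, 0], "fingers": 0.06}
    - {"slide": [0.002, 0, -0.081], "dr": [0, 0, 0], "fingers": 0.06}

```text
t: 6.38
eef_pos: [447.0, 65.0, 144.3]
tcp_rot: [-1.569, 0.0, -1.572]
ft_force: [0.1, -0.3, 0.3]
opening: 0.632
```

```bash
python3 rim.py 44 445.6 65.3 24;  python3 go.py 446,65.5,13; python3 -c "
from h import *
im=optics.read_camera('top');cv2.imwrite('pics/t2.png',im[:,:,::-1])
m=optics.camera_model('top');g=im.max(2)
sub=g[195:245,255:300]; print([ (c+[255,195],ray(m,c+[255,195],75)[0].round(1),s[4]) for c,s in blobs(sub<60,50,900)])
cv2.imwrite('pics/w3.png',optics.read_camera('wrist')[:,:,::-1])"
```

```text
175 px [326.8 243.7] ax [34.5 37.6] exp 31.0 xy [447.1  60.2  44. ]
190 px [325.3 239.6] ax [26.1 27.8] exp 31.0 xy [446.   63.5  44. ]
200 px [325.4 239.4] ax [24.  26.5] exp 31.0 xy [446.1  63.8  44. ]
210 px [333.8 244.4] ax [ 5.1 15.3] exp 31.0 xy [452.6  59.7  44. ]
expected px 324.8 237.5 colour up [136 130 135]
t 6.43 pos [447.5  65.  144.1] rot [-1.569  0.    -1.572] op 60.0 F [ 0.5  0.1 -0.5]
446,65.5,13 slide [-0.0005  0.1311 -0.0018] dr [-0.002 -0.001 -0.   ]
[(array([270.12546125, 210.38745387]), array([608.3,  71.9,  75. ]), np.int32(271)), (array([272.40061162, 228.76146789]), array([573.6,  67.1,  75. ]), np.int32(327))]
```

View pics/w3.png

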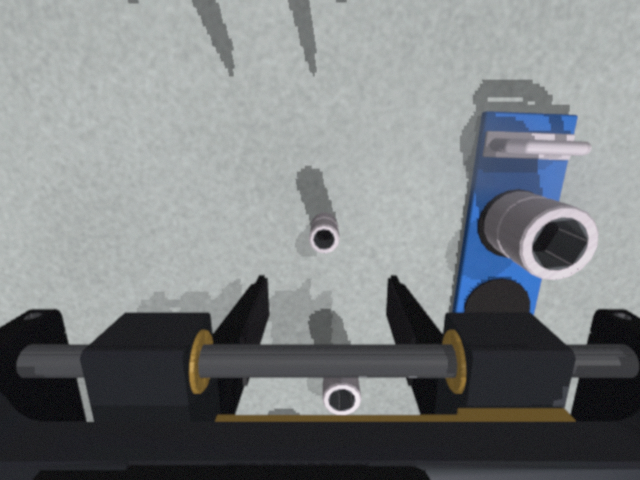

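View pics/t2.png

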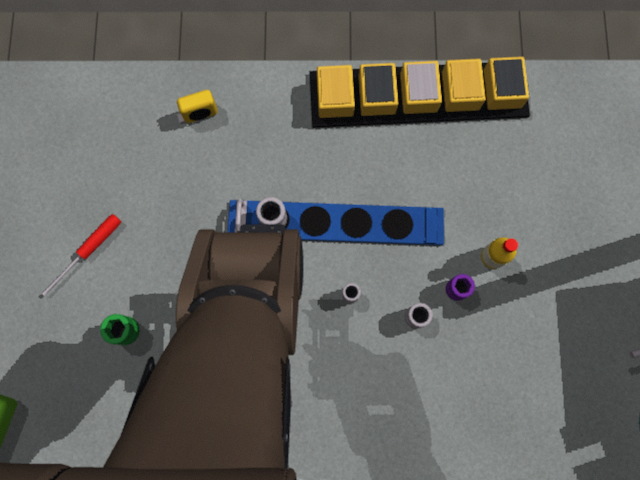

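The XL socket stands on pad 1 beside the loop, about 1.5 mm off the pad centre. S is at (324,238) in the wrist view. The rim, top and scene readings average y≈64.6.

Call:
drive_tool:
  steps:
    - {"slide": [0.0003, 0.04, -0.0018], "dr": [0, 0, 0], "fingers": 0.06}
    - {"slide": [0.0003, 0.08, -0.0018], "dr": [0, 0, 0], "fingers": 0.06}
    - {"slide": [0.0003, 0.115, -0.0018], "dr": [0, 0, 0], "fingers": 0.06}
    - {"slide": [0.0003, 0.13, -0.0018], "dr": [0, 0, 0], "fingers": 0.06}
    - {"slide": [0.0003, 0.13, -0.0018], "dr": [0, 0, 0], "fingers": 0.06}

```text
t: 6.95
eef_pos: [443.5, 64.6, 10.4]
tcp_rot: [-1.576, 0.0, -1.572]
ft_force: [-0.4, 0.7, 0.5]
opening: 0.631
```

Call:
drive_tool:
  steps:
    - {"slide": [0, 0, 0], "dr": [0, 0, 0], "fingers": 0.05}
    - {"slide": [0, 0, 0], "dr": [0, 0, 0], "fingers": 0.05}
    - {"slide": [0, 0, 0], "dr": [0, 0, 0], "fingers": 0.05}

```text
t: 7.2
eef_pos: [445.1, 64.8, 14.9]
tcp_rot: [-1.568, 0.0, -1.572]
ft_force: [-0.3, 0.4, 0.8]
opening: 0.534
```

```bash
python3 go.py 446,64.6,13
```

```text
t 7.2 pos [445.1  64.8  14.9] rot [-1.568  0.    -1.572] op 50.8 F [-0.3  0.4  0.8]
446,64.6,13 slide [0.0002 0.0019 0.0009] dr [-0.002 -0.001 -0.   ]
```

Good; now closing on it.

Call:
drive_tool:
  steps:
    - {"slide": [0, 0, 0.0005], "dr": [0, 0, 0], "fingers": 0.012}
    - {"slide": [0, 0, 0.0005], "dr": [0, 0, 0], "fingers": 0.012}
    - {"slide": [0, 0, 0.0005], "dr": [0, 0, 0], "fingers": 0.012}
    - {"slide": [0, 0, 0.0005], "dr": [0, 0, 0], "fingers": 0.012}
    - {"slide": [0, 0, 0.0005], "dr": [0, 0, 0], "fingers": 0.012}

```text
t: 7.62
eef_pos: [444.8, 64.7, 14.0]
tcp_rot: [-1.57, 0.0, -1.572]
ft_force: [0.4, -0.7, 4.5]
opening: 0.245
```

Call:
drive_tool:
  steps:
    - {"slide": [0, 0, 0], "dr": [0, 0, 0], "fingers": 0.012}
    - {"slide": [0, 0, 0], "dr": [0, 0, 0], "fingers": 0.012}
    - {"slide": [0, 0, 0], "dr": [0, 0, 0], "fingers": 0.012}
    - {"slide": [0, 0, 0], "dr": [0, 0, 0], "fingers": 0.012}
    - {"slide": [0, 0, 0], "dr": [0, 0, 0], "fingers": 0.012}

```text
t: 8.03
eef_pos: [444.8, 64.8, 14.0]
tcp_rot: [-1.57, 0.0, -1.572]
ft_force: [-0.8, 0.5, 5.8]
opening: 0.25
```

```bash
python3 go.py 597.6,-169.3,130
```

```text
t 8.03 pos [444.8  64.8  14. ] rot [-1.57   0.    -1.572] op 23.7 F [-0.8  0.5  5.8]
597.6,-169.3,130 slide [ 0.2339 -0.1159  0.1531] dr [-0.001 -0.001 -0.   ]
```

Call:
drive_tool:
  steps:
    - {"slide": [0, -0.03, 0], "dr": [0, 0, 0], "fingers": 0.012}
    - {"slide": [0, -0.07, 0], "dr": [0, 0, 0], "fingers": 0.012}
    - {"slide": [0.012, -0.105, 0.008], "dr": [0, 0, 0], "fingers": 0.012}
    - {"slide": [0.043, -0.116, 0.028], "dr": [0, 0, 0], "fingers": 0.012}
    - {"slide": [0.075, -0.116, 0.049], "dr": [0, 0, 0], "fingers": 0.012}

```text
t: 8.45
eef_pos: [494.8, -10.6, 133.2]
tcp_rot: [-1.566, -0.001, -1.569]
ft_force: [0.9, 0.9, -1.5]
opening: 0.246
```

Call:
drive_tool:
  steps:
    - {"slide": [0.033, 0, 0.022], "dr": [0, 0, 0], "fingers": 0.012}
    - {"slide": [0.066, 0, 0.043], "dr": [0, 0, 0], "fingers": 0.012}
    - {"slide": [0.1, 0, 0.065], "dr": [0, 0, 0], "fingers": 0.012}
    - {"slide": [0.133, 0, 0.087], "dr": [0, 0, 0], "fingers": 0.012}
    - {"slide": [0.159, 0, 0.104], "dr": [0, 0, 0], "fingers": 0.012}

```text
t: 8.87
eef_pos: [598.4, -172.0, 129.4]
tcp_rot: [-1.571, -0.0, -1.573]
ft_force: [0.2, 0.9, -0.8]
opening: 0.246
```

```bash
python3 go.py 597.6,-169.3,130  597.6,-169.3,45
```

```text
t 8.87 pos [ 598.4 -172.   129.4] rot [-1.571 -0.    -1.573] op 23.4 F [ 0.2  0.9 -0.8]
597.6,-169.3,130 slide [-0.0027 -0.0006 -0.0008] dr [ 0.    -0.002  0.   ]
597.6,-169.3,45 slide [-0.0027  0.0844 -0.0008] dr [ 0.    -0.002  0.   ]
```

Call:
drive_tool:
  steps:
    - {"slide": [-0.001, 0.03, 0], "dr": [0, 0, 0], "fingers": 0.012}
    - {"slide": [-0.001, 0.06, 0], "dr": [0, 0, 0], "fingers": 0.012}
    - {"slide": [-0.001, 0.08, 0], "dr": [0, 0, 0], "fingers": 0.012}
    - {"slide": [-0.001, 0.088, 0], "dr": [0, 0, 0], "fingers": 0.012}
    - {"slide": [-0.001, 0.088, 0], "dr": [0, 0, 0], "fingers": 0.012}

```text
t: 9.28
eef_pos: [596.4, -168.0, 39.7]
tcp_rot: [-1.574, 0.001, -1.572]
ft_force: [0.1, 0.4, -0.9]
opening: 0.247
```

Call:
drive_tool:
  steps:
    - {"slide": [0, 0, 0], "dr": [0, 0, 0], "fingers": 0.012}
    - {"slide": [0, 0, 0], "dr": [0, 0, 0], "fingers": 0.012}

```text
t: 9.45
eef_pos: [598.0, -168.5, 43.1]
tcp_rot: [-1.569, -0.001, -1.572]
ft_force: [-0.3, 0.5, -0.8]
opening: 0.248
```

```bash
python3 go.py 597.6,-169.3,27
```

```text
t 9.45 pos [ 598.  -168.5   43.1] rot [-1.569e+00 -1.000e-03 -1.572e+00] op 23.5 F [-0.3  0.5 -0.8]
597.6,-169.3,27 slide [ 0.0008  0.0161 -0.0005] dr [-0.002 -0.001  0.001]
```

Call:
drive_tool:
  steps:
    - {"slide": [0.001, 0.008, 0], "dr": [0, 0, 0], "fingers": 0.012}
    - {"slide": [0.001, 0.012, 0], "dr": [0, 0, 0], "fingers": 0.012}
    - {"slide": [0.001, 0.0145, 0], "dr": [0, 0, 0], "fingers": 0.012}
    - {"slide": [0.001, 0.0155, 0], "dr": [0, 0, 0], "fingers": 0.012}
    - {"slide": [0.001, 0.0155, 0], "dr": [0, 0, 0], "fingers": 0.012}

```text
t: 9.87
eef_pos: [597.4, -169.4, 27.0]
tcp_rot: [-1.571, -0.0, -1.572]
ft_force: [-2.8, 0.7, 7.2]
opening: 0.246
```

Call:
drive_tool:
  steps:
    - {"slide": [0, 0, 0], "dr": [0, 0, 0], "fingers": 0.012}
    - {"slide": [0, 0, 0], "dr": [0, 0, 0], "fingers": 0.012}

```text
t: 10.03
eef_pos: [597.4, -169.4, 27.0]
tcp_rot: [-1.57, -0.0, -1.572]
ft_force: [-2.9, -0.2, 7.1]
opening: 0.249
```

```bash
python3 go.py 597.6,-169.3,27
```

```text
t 10.03 pos [ 597.4 -169.4   27. ] rot [-1.57  -0.    -1.572] op 23.7 F [-2.9 -0.2  7.1]
597.6,-169.3,27 slide [-0.0001  0.      0.0002] dr [-0.    -0.001  0.   ]
```

Light contact with the pad at about 7 N. Releasing, then on to M.

Call:
drive_tool:
  steps:
    - {"slide": [0, 0, 0], "dr": [0, 0, 0], "fingers": 0.055}
    - {"slide": [0, 0, 0], "dr": [0, 0, 0], "fingers": 0.055}
    - {"slide": [0, 0, 0], "dr": [0, 0, 0], "fingers": 0.055}
    - {"slide": [0, 0, 0], "dr": [0, 0, 0], "fingers": 0.055}
    - {"slide": [0, 0, 0], "dr": [0, 0, 0], "fingers": 0.055}

```text
t: 10.45
eef_pos: [597.4, -169.4, 26.1]
tcp_rot: [-1.571, 0.0, -1.572]
ft_force: [-0.2, -0.2, -0.5]
opening: 0.539
```

Call:
drive_tool:
  steps:
    - {"slide": [0, -0.03, 0], "dr": [0, 0, 0], "fingers": 0.06}
    - {"slide": [0, -0.07, 0], "dr": [0, 0, 0], "fingers": 0.06}
    - {"slide": [0, -0.11, 0], "dr": [0, 0, 0], "fingers": 0.06}
    - {"slide": [-0.02, -0.115, -0.03], "dr": [0, 0, 0], "fingers": 0.065}
    - {"slide": [-0.04, -0.115, -0.06], "dr": [0, 0, 0], "fingers": 0.065}

```text
t: 10.87
eef_pos: [538.3, -129.8, 143.6]
tcp_rot: [-1.565, -0.002, -1.573]
ft_force: [0.4, -0.1, -0.2]
opening: 0.676
```

```bash
python3 go.py 461,-78.8,140
```

```text
t 10.87 pos [ 538.3 -129.8  143.6] rot [-1.565 -0.002 -1.573] op 64.3 F [ 0.4 -0.1 -0.2]
461,-78.8,140 slide [-0.0509  0.0031 -0.0774] dr [-0.005 -0.002  0.002]
```

Call:
drive_tool:
  steps:
    - {"slide": [-0.02, 0, -0.03], "dr": [0, 0, 0], "fingers": 0.065}
    - {"slide": [-0.04, 0, -0.06], "dr": [0, 0, 0], "fingers": 0.065}
    - {"slide": [-0.051, 0, -0.0775], "dr": [0, 0, 0], "fingers": 0.065}
    - {"slide": [-0.051, 0, -0.0775], "dr": [0, 0, 0], "fingers": 0.065}
    - {"slide": [-0.051, 0, -0.0775], "dr": [0, 0, 0], "fingers": 0.065}

```text
t: 11.28
eef_pos: [460.0, -78.0, 141.7]
tcp_rot: [-1.57, -0.0, -1.571]
ft_force: [0.9, 0.8, 1.1]
opening: 0.686
```

```bash
python3 rim.py 50 460.7 -78.8 34;  python3 go.py 460.8,-79,13; python3 -c "
from h import *
im=optics.read_camera('top');cv2.imwrite('pics/t3.png',im[:,:,::-1])
cv2.imwrite('pics/w4.png',optics.read_camera('wrist')[:,:,::-1])"
```

```text
175 px [332.7 245.5] ax [53.8 68.4] exp 45.2 xy [464.5 -81.6  50. ]
190 px [329.9 242.9] ax [41.2 47.7] exp 45.2 xy [462.4 -79.5  50. ]
200 px [328.  243.8] ax [39.8 42.2] exp 45.2 xy [460.9 -80.2  50. ]
210 px [327.8 243.7] ax [38.8 40.9] exp 45.2 xy [460.8 -80.1  50. ]
expected px 327.7 242.0 colour up [149 142 149]
t 11.33 pos [460.8 -78.5 141.6] rot [-1.569 -0.    -1.572] op 65.0 F [ 0.5  0.4 -0.9]
460.8,-79,13 slide [ 4.000e-04  1.286e-01 -1.000e-04] dr [-0.001 -0.001  0.   ]
```

View pics/w4.png

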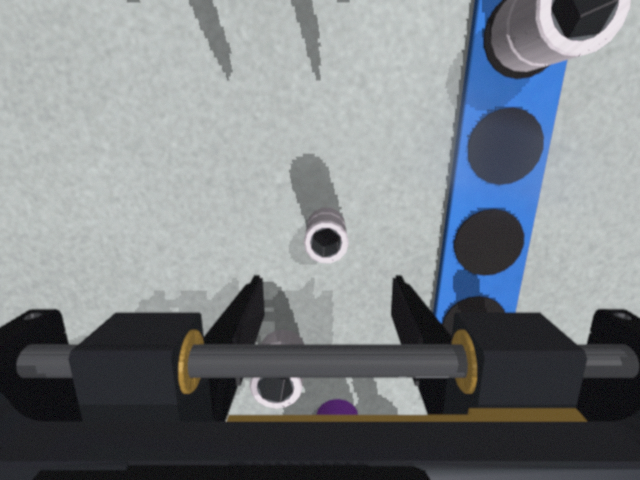

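View pics/t3.png

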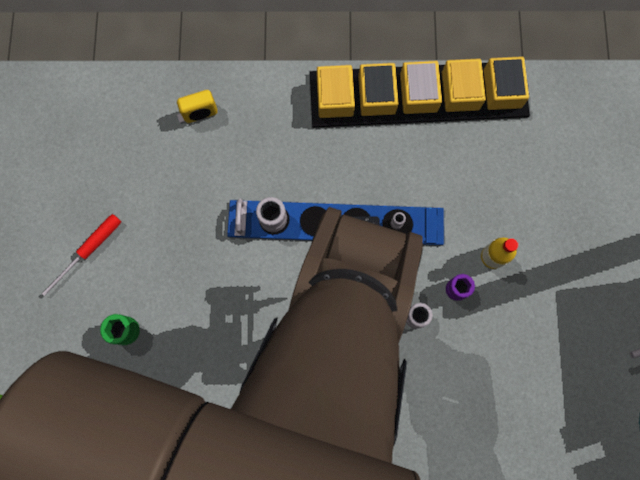

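S stands on the far pad (399,219 in the top view), and M is centred at (326,241) in the wrist view. Descending.

Call:
drive_tool:
  steps:
    - {"slide": [0.0006, 0.04, 0], "dr": [0, 0, 0], "fingers": 0.06}
    - {"slide": [0.0006, 0.08, 0], "dr": [0, 0, 0], "fingers": 0.06}
    - {"slide": [0.0006, 0.112, 0], "dr": [0, 0, 0], "fingers": 0.06}
    - {"slide": [0.0006, 0.128, 0], "dr": [0, 0, 0], "fingers": 0.06}
    - {"slide": [0.0006, 0.128, 0], "dr": [0, 0, 0], "fingers": 0.06}

```text
t: 11.85
eef_pos: [459.2, -79.0, 9.9]
tcp_rot: [-1.576, 0.002, -1.573]
ft_force: [-0.2, 0.1, 0.3]
opening: 0.633
```

Call:
drive_tool:
  steps:
    - {"slide": [0, 0, 0], "dr": [0, 0, 0], "fingers": 0.055}
    - {"slide": [0, 0, 0], "dr": [0, 0, 0], "fingers": 0.055}
    - {"slide": [0, 0, 0], "dr": [0, 0, 0], "fingers": 0.055}

```text
t: 12.1
eef_pos: [460.8, -79.2, 14.4]
tcp_rot: [-1.569, -0.001, -1.572]
ft_force: [0.5, 1.1, -0.2]
opening: 0.585
```

Call:
drive_tool:
  steps:
    - {"slide": [0, 0, 0], "dr": [0, 0, 0], "fingers": 0.02}
    - {"slide": [0, 0, 0], "dr": [0, 0, 0], "fingers": 0.02}
    - {"slide": [0, 0, 0], "dr": [0, 0, 0], "fingers": 0.02}
    - {"slide": [0, 0, 0], "dr": [0, 0, 0], "fingers": 0.02}
    - {"slide": [0, 0, 0], "dr": [0, 0, 0], "fingers": 0.02}

```text
t: 12.52
eef_pos: [460.2, -78.9, 13.7]
tcp_rot: [-1.57, -0.0, -1.572]
ft_force: [-0.9, -0.1, 6.3]
opening: 0.351
```

```bash
python3 go.py 600.6,-89.5,130
```

```text
t 12.52 pos [460.2 -78.9  13.7] rot [-1.57  -0.    -1.572] op 33.4 F [-0.9 -0.1  6.3]
600.6,-89.5,130 slide [ 0.0105 -0.1162  0.1405] dr [-0.001 -0.001  0.   ]
```

Call:
drive_tool:
  steps:
    - {"slide": [0, 0, 0], "dr": [0, 0, 0], "fingers": 0.02}
    - {"slide": [0, -0.03, 0], "dr": [0, 0, 0], "fingers": 0.02}
    - {"slide": [0, -0.07, 0], "dr": [0, 0, 0], "fingers": 0.02}
    - {"slide": [0.001, -0.108, 0.008], "dr": [0, 0, 0], "fingers": 0.02}
    - {"slide": [0.003, -0.116, 0.045], "dr": [0, 0, 0], "fingers": 0.02}

```text
t: 12.93
eef_pos: [503.1, -81.7, 134.7]
tcp_rot: [-1.568, -0.001, -1.572]
ft_force: [3.0, -1.3, -0.2]
opening: 0.352
```

Call:
drive_tool:
  steps:
    - {"slide": [0.003, 0, 0.04], "dr": [0, 0, 0], "fingers": 0.02}
    - {"slide": [0.006, 0, 0.075], "dr": [0, 0, 0], "fingers": 0.02}
    - {"slide": [0.0075, 0, 0.0955], "dr": [0, 0, 0], "fingers": 0.02}
    - {"slide": [0.0075, 0, 0.0955], "dr": [0, 0, 0], "fingers": 0.02}
    - {"slide": [0.0075, 0, 0.0955], "dr": [0, 0, 0], "fingers": 0.02}

```text
t: 13.35
eef_pos: [600.4, -89.3, 128.4]
tcp_rot: [-1.572, 0.0, -1.571]
ft_force: [-0.1, -0.9, -2.4]
opening: 0.356
```

```bash
python3 go.py 600.6,-89.5,42
```

```text
t 13.35 pos [600.4 -89.3 128.4] rot [-1.572  0.    -1.571] op 33.9 F [-0.1 -0.9 -2.4]
600.6,-89.5,42 slide [0.0002 0.0864 0.0003] dr [ 0.001 -0.001 -0.   ]
```

Contact is expected at TCP z ≈ 13.7+13 = 26.7.

Call:
drive_tool:
  steps:
    - {"slide": [0, 0.03, 0], "dr": [0, 0, 0], "fingers": 0.02}
    - {"slide": [0, 0.06, 0], "dr": [0, 0, 0], "fingers": 0.02}
    - {"slide": [0, 0.08, 0], "dr": [0, 0, 0], "fingers": 0.02}
    - {"slide": [0, 0.087, 0], "dr": [0, 0, 0], "fingers": 0.02}
    - {"slide": [0, 0.087, 0], "dr": [0, 0, 0], "fingers": 0.02}

```text
t: 13.77
eef_pos: [598.9, -89.2, 40.8]
tcp_rot: [-1.574, 0.001, -1.572]
ft_force: [-0.2, -0.2, -1.7]
opening: 0.352
```

Call:
drive_tool:
  steps:
    - {"slide": [0, 0, 0], "dr": [0, 0, 0], "fingers": 0.02}
    - {"slide": [0, 0, 0], "dr": [0, 0, 0], "fingers": 0.02}
    - {"slide": [0, 0, 0], "dr": [0, 0, 0], "fingers": 0.02}

```text
t: 14.02
eef_pos: [601.0, -89.7, 43.7]
tcp_rot: [-1.569, -0.0, -1.572]
ft_force: [0.3, 0.4, -1.8]
opening: 0.352
```

```bash
python3 go.py 600.6,-89.5,26.7
```

```text
t 14.02 pos [601.  -89.7  43.7] rot [-1.569 -0.    -1.572] op 33.5 F [ 0.3  0.4 -1.8]
600.6,-89.5,26.7 slide [-0.0002  0.017  -0.0004] dr [-0.002 -0.001  0.   ]
```

Call:
drive_tool:
  steps:
    - {"slide": [0, 0.008, 0], "dr": [0, 0, 0], "fingers": 0.02}
    - {"slide": [0, 0.013, 0], "dr": [0, 0, 0], "fingers": 0.02}
    - {"slide": [0, 0.015, 0], "dr": [0, 0, 0], "fingers": 0.02}
    - {"slide": [0, 0.0163, 0], "dr": [0, 0, 0], "fingers": 0.02}
    - {"slide": [0, 0.0163, 0], "dr": [0, 0, 0], "fingers": 0.02}

```text
t: 14.43
eef_pos: [600.2, -89.4, 26.7]
tcp_rot: [-1.571, 0.0, -1.572]
ft_force: [-5.2, 0.5, 11.1]
opening: 0.353
```

Call:
drive_tool:
  steps:
    - {"slide": [0, 0, 0], "dr": [0, 0, 0], "fingers": 0.02}
    - {"slide": [0, 0, 0], "dr": [0, 0, 0], "fingers": 0.02}

```text
t: 14.6
eef_pos: [600.2, -89.4, 26.7]
tcp_rot: [-1.571, 0.0, -1.572]
ft_force: [-4.1, 1.1, 10.2]
opening: 0.355
```

In contact; releasing, then L.

Call:
drive_tool:
  steps:
    - {"slide": [0, 0, 0], "dr": [0, 0, 0], "fingers": 0.065}
    - {"slide": [0, 0, 0], "dr": [0, 0, 0], "fingers": 0.065}
    - {"slide": [0, 0, 0], "dr": [0, 0, 0], "fingers": 0.065}
    - {"slide": [0, 0, 0], "dr": [0, 0, 0], "fingers": 0.065}
    - {"slide": [0, 0, 0], "dr": [0, 0, 0], "fingers": 0.065}

```text
t: 15.02
eef_pos: [600.5, -89.5, 25.8]
tcp_rot: [-1.571, 0.0, -1.572]
ft_force: [0.5, -0.4, -0.1]
opening: 0.642
```

Call:
drive_tool:
  steps:
    - {"slide": [0, -0.03, 0], "dr": [0, 0, 0], "fingers": 0.075}
    - {"slide": [0, -0.07, 0], "dr": [0, 0, 0], "fingers": 0.075}
    - {"slide": [0, -0.11, 0], "dr": [0, 0, 0], "fingers": 0.075}
    - {"slide": [0.018, -0.115, -0.03], "dr": [0, 0, 0], "fingers": 0.075}
    - {"slide": [0.036, -0.115, -0.06], "dr": [0, 0, 0], "fingers": 0.075}

```text
t: 15.43
eef_pos: [541.4, -125.6, 143.5]
tcp_rot: [-1.565, -0.002, -1.57]
ft_force: [-0.3, -0.5, -0.9]
opening: 0.791
```

```bash
python3 go.py 418.4,-202.5,140
```

```text
t 15.43 pos [ 541.4 -125.6  143.5] rot [-1.565 -0.002 -1.57 ] op 75.2 F [-0.3 -0.5 -0.9]
418.4,-202.5,140 slide [ 0.0768  0.0029 -0.1231] dr [-0.005  0.001  0.002]
```

Call:
drive_tool:
  steps:
    - {"slide": [0.02, 0, -0.031], "dr": [0, 0, 0], "fingers": 0.08}
    - {"slide": [0.04, 0, -0.063], "dr": [0, 0, 0], "fingers": 0.08}
    - {"slide": [0.06, 0, -0.095], "dr": [0, 0, 0], "fingers": 0.08}
    - {"slide": [0.077, 0, -0.123], "dr": [0, 0, 0], "fingers": 0.08}
    - {"slide": [0.077, 0, -0.123], "dr": [0, 0, 0], "fingers": 0.08}

```text
t: 15.85
eef_pos: [413.5, -203.8, 141.0]
tcp_rot: [-1.572, 0.001, -1.574]
ft_force: [0.5, 0.2, -0.0]
opening: 0.84
```

Call:
drive_tool:
  steps:
    - {"slide": [0, 0, 0], "dr": [0, 0, 0], "fingers": 0.08}
    - {"slide": [0, 0, 0], "dr": [0, 0, 0], "fingers": 0.08}

```text
t: 16.02
eef_pos: [417.9, -202.5, 141.1]
tcp_rot: [-1.57, -0.0, -1.573]
ft_force: [0.2, 0.1, -0.2]
opening: 0.84
```

```bash
python3 rim.py 56 418.2 -202.5 44;  python3 go.py 418.2,-202.5,15; python3 -c "
from h import *
cv2.imwrite('pics/w5.png',optics.read_camera('wrist')[:,:,::-1])"
```

```text
175 px [327.4 245.6] ax [55.2 56.7] exp 60.0 xy [ 418.4 -204.    56. ]
190 px [327.3 245.4] ax [53.2 55.5] exp 60.0 xy [ 418.3 -203.9   56. ]
200 px [327.1 245.2] ax [52.2 54.4] exp 60.0 xy [ 418.2 -203.7   56. ]
210 px [318.9 246.1] ax [35.3 45.6] exp 60.0 xy [ 412.1 -204.4   56. ]
expected px 327.1 243.6 colour up [188 180 186]
t 16.07 pos [ 418.1 -202.2  141. ] rot [-1.57  -0.    -1.571] op 79.8 F [0.8 0.1 0.9]
418.2,-202.5,15 slide [ 0.0003  0.126  -0.    ] dr [-0.001 -0.001  0.   ]
```

View pics/w5.png

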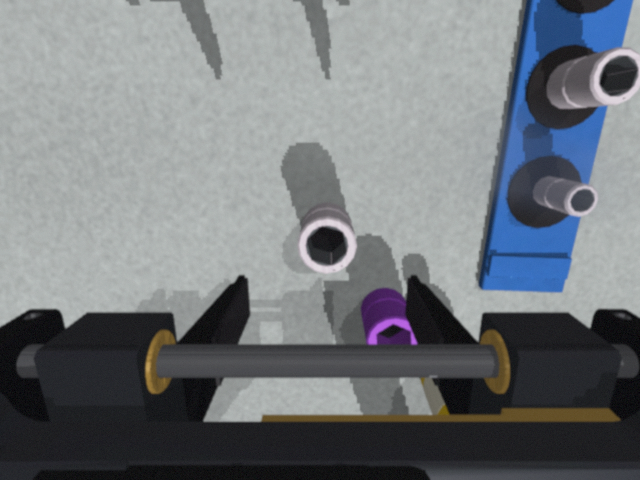

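The grey L socket is centred at (327,240). The purple look-alike at (390,318) is clear of the finger path, since it begins at y≈-256.

Call:
drive_tool:
  steps:
    - {"slide": [0.0007, 0.04, 0], "dr": [0, 0, 0], "fingers": 0.075}
    - {"slide": [0.0007, 0.08, 0], "dr": [0, 0, 0], "fingers": 0.075}
    - {"slide": [0.0007, 0.11, 0], "dr": [0, 0, 0], "fingers": 0.075}
    - {"slide": [0.0007, 0.1255, 0], "dr": [0, 0, 0], "fingers": 0.075}
    - {"slide": [0.0007, 0.1255, 0], "dr": [0, 0, 0], "fingers": 0.075}

```text
t: 16.53
eef_pos: [416.9, -201.6, 12.4]
tcp_rot: [-1.575, 0.003, -1.57]
ft_force: [0.2, -0.0, -0.1]
opening: 0.785
```

Call:
drive_tool:
  steps:
    - {"slide": [0, 0, 0], "dr": [0, 0, 0], "fingers": 0.065}
    - {"slide": [0, 0, 0], "dr": [0, 0, 0], "fingers": 0.065}
    - {"slide": [0, 0, 0], "dr": [0, 0, 0], "fingers": 0.065}

```text
t: 16.78
eef_pos: [418.2, -203.2, 16.6]
tcp_rot: [-1.569, -0.001, -1.571]
ft_force: [1.0, -0.5, 0.4]
opening: 0.691
```

Call:
drive_tool:
  steps:
    - {"slide": [0, 0, 0], "dr": [0, 0, 0], "fingers": 0.03}
    - {"slide": [0, 0, 0], "dr": [0, 0, 0], "fingers": 0.03}
    - {"slide": [0, 0, 0], "dr": [0, 0, 0], "fingers": 0.03}
    - {"slide": [0, 0, 0], "dr": [0, 0, 0], "fingers": 0.03}
    - {"slide": [0, 0, 0], "dr": [0, 0, 0], "fingers": 0.03}

```text
t: 17.2
eef_pos: [417.6, -203.1, 15.8]
tcp_rot: [-1.57, -0.0, -1.572]
ft_force: [0.4, 1.3, 6.6]
opening: 0.458
```

```bash
python3 go.py 603.7,-9.7,140
```

```text
t 17.2 pos [ 417.6 -203.1   15.8] rot [-1.57  -0.    -1.572] op 43.6 F [0.4 1.3 6.6]
603.7,-9.7,140 slide [-0.1936 -0.1241  0.186 ] dr [-0.001 -0.001  0.   ]
```

Call:
drive_tool:
  steps:
    - {"slide": [0, 0, 0], "dr": [0, 0, 0], "fingers": 0.03}
    - {"slide": [0, -0.03, 0], "dr": [0, 0, 0], "fingers": 0.03}
    - {"slide": [0, -0.07, 0], "dr": [0, 0, 0], "fingers": 0.03}
    - {"slide": [0, -0.11, 0], "dr": [0, 0, 0], "fingers": 0.03}
    - {"slide": [-0.02, -0.124, 0.019], "dr": [0, 0, 0], "fingers": 0.03}

```text
t: 17.62
eef_pos: [435.8, -185.0, 143.5]
tcp_rot: [-1.568, -0.002, -1.574]
ft_force: [1.9, -2.0, -3.6]
opening: 0.456
```

Call:
drive_tool:
  steps:
    - {"slide": [-0.028, 0, 0.027], "dr": [0, 0, 0], "fingers": 0.03}
    - {"slide": [-0.056, 0, 0.054], "dr": [0, 0, 0], "fingers": 0.03}
    - {"slide": [-0.084, 0, 0.081], "dr": [0, 0, 0], "fingers": 0.03}
    - {"slide": [-0.112, 0, 0.108], "dr": [0, 0, 0], "fingers": 0.03}
    - {"slide": [-0.14, 0, 0.134], "dr": [0, 0, 0], "fingers": 0.03}

```text
t: 18.03
eef_pos: [571.2, -41.5, 139.1]
tcp_rot: [-1.572, 0.0, -1.572]
ft_force: [0.2, -1.7, -3.1]
opening: 0.462
```

Call:
drive_tool:
  steps:
    - {"slide": [-0.02, 0, 0.02], "dr": [0, 0, 0], "fingers": 0.03}
    - {"slide": [-0.0335, 0, 0.033], "dr": [0, 0, 0], "fingers": 0.03}
    - {"slide": [-0.0335, 0, 0.033], "dr": [0, 0, 0], "fingers": 0.03}
    - {"slide": [-0.0335, 0, 0.033], "dr": [0, 0, 0], "fingers": 0.03}

```text
t: 18.37
eef_pos: [603.2, -9.0, 138.6]
tcp_rot: [-1.573, 0.0, -1.57]
ft_force: [-0.5, -0.2, -3.9]
opening: 0.456
```

```bash
python3 go.py 603.7,-9.7,45
```

```text
t 18.37 pos [603.2  -9.  138.6] rot [-1.573  0.    -1.57 ] op 43.3 F [-0.5 -0.2 -3.9]
603.7,-9.7,45 slide [0.0007 0.0936 0.0007] dr [ 0.002  0.001 -0.   ]
```

Call:
drive_tool:
  steps:
    - {"slide": [0, 0.03, 0], "dr": [0, 0, 0], "fingers": 0.03}
    - {"slide": [0, 0.06, 0], "dr": [0, 0, 0], "fingers": 0.03}
    - {"slide": [0, 0.085, 0], "dr": [0, 0, 0], "fingers": 0.03}
    - {"slide": [0, 0.095, 0], "dr": [0, 0, 0], "fingers": 0.03}
    - {"slide": [0, 0.095, 0], "dr": [0, 0, 0], "fingers": 0.03}

```text
t: 18.78
eef_pos: [601.8, -10.4, 42.3]
tcp_rot: [-1.575, 0.001, -1.573]
ft_force: [-0.9, 0.0, -3.4]
opening: 0.456
```

Call:
drive_tool:
  steps:
    - {"slide": [0, 0, 0], "dr": [0, 0, 0], "fingers": 0.03}
    - {"slide": [0, 0, 0], "dr": [0, 0, 0], "fingers": 0.03}
    - {"slide": [0, 0, 0], "dr": [0, 0, 0], "fingers": 0.03}

```text
t: 19.03
eef_pos: [604.2, -10.0, 46.0]
tcp_rot: [-1.568, -0.0, -1.572]
ft_force: [-0.5, -0.1, -4.1]
opening: 0.458
```

```bash
python3 go.py 603.7,-9.7,28.8
```

```text
t 19.03 pos [604.2 -10.   46. ] rot [-1.568 -0.    -1.572] op 43.5 F [-0.5 -0.1 -4.1]
603.7,-9.7,28.8 slide [-0.0003  0.0172 -0.0006] dr [-0.002 -0.001  0.   ]
```

Call:
drive_tool:
  steps:
    - {"slide": [0, 0.008, 0], "dr": [0, 0, 0], "fingers": 0.03}
    - {"slide": [0, 0.013, 0], "dr": [0, 0, 0], "fingers": 0.03}
    - {"slide": [0, 0.015, 0], "dr": [0, 0, 0], "fingers": 0.03}
    - {"slide": [0, 0.0163, 0], "dr": [0, 0, 0], "fingers": 0.03}
    - {"slide": [0, 0.0163, 0], "dr": [0, 0, 0], "fingers": 0.03}

```text
t: 19.45
eef_pos: [603.2, -9.6, 28.8]
tcp_rot: [-1.571, 0.0, -1.572]
ft_force: [-4.4, 0.4, 8.0]
opening: 0.455
```

Call:
drive_tool:
  steps:
    - {"slide": [0, 0, 0], "dr": [0, 0, 0], "fingers": 0.03}
    - {"slide": [0, 0, 0], "dr": [0, 0, 0], "fingers": 0.03}

```text
t: 19.62
eef_pos: [603.2, -9.6, 28.8]
tcp_rot: [-1.571, 0.0, -1.572]
ft_force: [-5.2, -0.0, 8.4]
opening: 0.461
```

In contact. Releasing and backing away, up and toward +y so the cameras can see.

Call:
drive_tool:
  steps:
    - {"slide": [0, 0, 0], "dr": [0, 0, 0], "fingers": 0.07}
    - {"slide": [0, 0, 0], "dr": [0, 0, 0], "fingers": 0.07}
    - {"slide": [0, 0, 0], "dr": [0, 0, 0], "fingers": 0.07}
    - {"slide": [0, 0, 0], "dr": [0, 0, 0], "fingers": 0.07}
    - {"slide": [0, 0, 0], "dr": [0, 0, 0], "fingers": 0.07}

```text
t: 20.03
eef_pos: [603.6, -9.7, 28.1]
tcp_rot: [-1.571, 0.0, -1.572]
ft_force: [0.1, 0.7, 0.4]
opening: 0.719
```

Call:
drive_tool:
  steps:
    - {"slide": [0, -0.03, 0], "dr": [0, 0, 0], "fingers": 0.07}
    - {"slide": [0, -0.07, 0], "dr": [0, 0, 0], "fingers": 0.07}
    - {"slide": [0, -0.11, 0], "dr": [0, 0, 0], "fingers": 0.07}
    - {"slide": [0, -0.15, 0], "dr": [0, 0, 0], "fingers": 0.07}
    - {"slide": [0, -0.16, -0.04], "dr": [0, 0, 0], "fingers": 0.07}

```text
t: 20.45
eef_pos: [570.4, -10.4, 194.3]
tcp_rot: [-1.557, -0.002, -1.572]
ft_force: [-0.6, 0.4, -0.5]
opening: 0.736
```

Call:
drive_tool:
  steps:
    - {"slide": [-0.02, 0, -0.035], "dr": [0, 0, 0], "fingers": 0.07}
    - {"slide": [-0.04, 0, -0.07], "dr": [0, 0, 0], "fingers": 0.07}
    - {"slide": [-0.06, 0, -0.105], "dr": [0, 0, 0], "fingers": 0.07}
    - {"slide": [-0.09, 0, -0.13], "dr": [0, 0, 0], "fingers": 0.07}
    - {"slide": [-0.12, 0, -0.15], "dr": [0, 0, 0], "fingers": 0.07}

```text
t: 20.87
eef_pos: [411.5, 110.9, 188.4]
tcp_rot: [-1.571, 0.0, -1.573]
ft_force: [1.1, 1.0, 0.0]
opening: 0.737
```

Call:
drive_tool:
  steps:
    - {"slide": [-0.04, 0, 0], "dr": [0, 0, 0], "fingers": 0.07}
    - {"slide": [-0.08, 0, 0], "dr": [0, 0, 0], "fingers": 0.07}
    - {"slide": [-0.12, 0, 0], "dr": [0, 0, 0], "fingers": 0.07}
    - {"slide": [-0.16, 0, 0], "dr": [0, 0, 0], "fingers": 0.07}
    - {"slide": [-0.18, 0, 0], "dr": [0, 0, 0], "fingers": 0.07}

```text
t: 21.28
eef_pos: [413.5, 294.1, 188.3]
tcp_rot: [-1.57, 0.001, -1.57]
ft_force: [-0.2, -1.1, -0.3]
opening: 0.737
```

```bash
python3 - <<'E'
from h import *
pads=np.array([[606.8,70.1],[603.7,-9.8],[600.6,-89.8],[597.6,-169.5]])
for n in('top','scene'):
    im=optics.read_camera(n);cv2.imwrite(f'pics/{n}5.png',im[:,:,::-1]); m=optics.camera_model(n)
    for k,p,h in zip('XL L M S'.split(),pads,(75,69,63,57)):
        u,v=proj(m,[*p,h])[0].round().astype(int); r=18
        sub=im[v-r:v+r+1,u-r:u+r+1].max(2)<60
        for c,s in blobs(sub,8,600):
            if np.hypot(*(c-r))<8:
                q=ray(m,c+[u-r,v-r],h)[0]; print(n,k,s[4],q.round(1),(q[:2]-p).round(1))
E
python3 go.py; python3 -c "
import cv2
a=cv2.imread('pics/top5.png')[180:340,210:530];b=cv2.imread('pics/scene5.png')[130:360,170:500]
cv2.imwrite('pics/c5.png',cv2.resize(a,None,fx=2.4,fy=2.4));cv2.imwrite('pics/d5.png',cv2.resize(b,None,fx=2.4,fy=2.4))"
```

```text
top XL 280 [608.1  72.   75. ] [1.3 1.9]
top L 183 [604.6  -7.8  69. ] [0.9 2. ]
top M 104 [601.1 -87.9  63. ] [0.5 1.9]
top S 558 [ 585.2 -162.3   57. ] [-12.4   7.2]
top S 46 [ 598.7 -167.5   57. ] [1.1 2. ]
scene XL 211 [607.6  70.1  75. ] [0.8 0. ]
scene L 109 [603.5 -10.   69. ] [-0.2 -0.2]
scene M 44 [600.5 -90.1  63. ] [-0.1 -0.3]
scene S 15 [ 597.4 -170.4   57. ] [-0.2 -0.9]
t 21.38 pos [413.5 293.2 188. ] rot [-1.570e+00  1.000e-03 -1.568e+00] op 69.7 F [ 0.2 -0.2 -0.2]
```

View pics/c5.png

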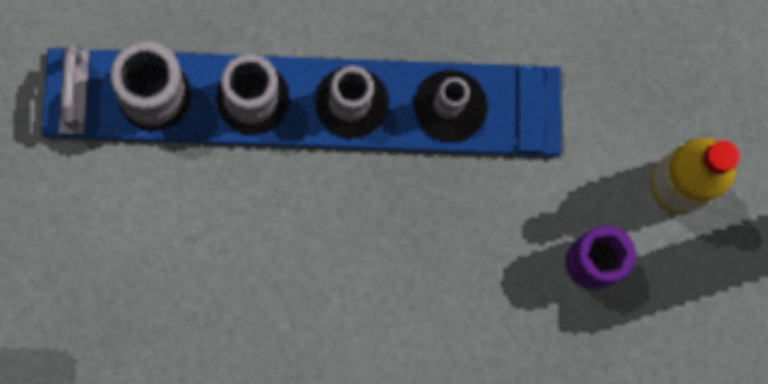

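View pics/d5.png

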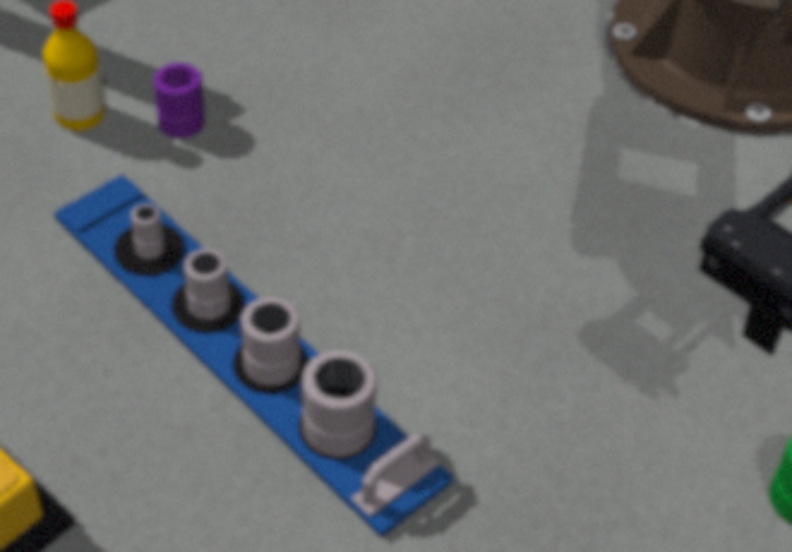

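All four sockets stand upright on their pads in size order, XL beside the loop and S at the far end. The offsets are within about 2 mm in both views, and the bottle and look-alikes are where they were.

```bash
python3 -c "
from cell import env
print(env.job_done())"
```

```text
the job is handed in; nothing more can be done
None
```

The four steel sockets are standing on the blue strip, mouths up, in order from the loop: XL, L, M, S. The job was handed in at about 21 s of the 123 s allowed.

- **Placement:** In the last pictures, the scene camera puts every socket within about 1 mm of its pad centre. The top camera puts them about 2 mm off towards the loop. That disagreement is much the same for all four and within the stated calibration error, so I made no correction.
- **Forces:** Contact stayed light, with at most about 11 N read at the wrist.
- **Left alone:** The oil bottle and the purple and green look-alikes were not touched. The arm was well clear of everything at hand-in.
- **Check that failed:** In the final top-view check, S first matched a dark patch of its pad, not its mouth. The second match was the mouth itself, and that is the one I used. The pictures confirm it is upright.

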